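Show a clay ball to two cameras on the finds table

ROBOT

A 7-joint arm with a two-finger parallel gripper is mounted at the origin on the work surface. World frame = base frame: x ahead of the robot, y to its left, z up, the work surface at z = 0. Lengths are in m, angles in rad, forces in N, time in s.
With the tool pointing down it reaches from about 0.425 to 0.875 m from the base axis. Payload 8.4 kg.
Tool frame: the origin (TCP) lies at the very end of the fingers, on their centre line; the grasp point (between the pads) lies 19 mm behind it; z points along the fingers, y is the direction in which the jaws open and shut (so a half turn about z gives the same grasp; the last joint's range is limited). The gripper opens to 85 mm and grips with 20 to 120 N. Pads are 22 mm wide; open, the fingers measure 114 mm over their backs; the gripper's body (76 mm by 85 mm) begins 54 mm behind the grasp point. The pads swing forward as they close: fully open they stand 13 mm farther back than shut.
Start: joints at [1.109, 0.333, 0.04, 1.465, -0.013, 1.343, -0.059], TCP at [0.231, -0.608, 0.231] pointing down, gripper open.
Joint ranges: [-2.58, 2.58], [-0.38, 2.09], [-1.3, 1.39], [0.25, 2.4], [-1.5, 4.64], [0.08, 2.09], [-2.65, 2.65]. Speed limits (rad/s): [2.22, 2.22, 2.79, 2.79, 3.14, 3.14, 3.14].

INTERFACE

Orientations are given as a unit quaternion [x, y, z, w].
In Python, from station import env gives the robot as it stands.
- The arm moves only by the shell command python3 -m pendant 'ROWS' [FORCE]. ROWS is JSON, a list of rows, each a list of 3 entries, a list of its own where there are three numbers: the closure in counts, from 0 (fully open) to 255 (shut), then the shift along the world's x, y, z in m, then the turn, a rotation vector about the world's x, y, z in degrees. A call has exactly 10 rows; each row is the pose to reach, as a shift and turn from the pose measured when the call began; what a row does not reach only later rows make up. A row lasts 1/10 s, in which the tool goes at most 50 mm and 8.59 degrees, less where a joint would pass 70% of its speed; a pose out of reach is approached as far as the arm can. A call with a gripper value outside its range is refused whole. The fingers move at their own pace and stop on an object; FORCE is the grip in N (left out, the last holds). Time passes only in rows, so rows that repeat a pose let the fingers close, or fill a call up. It gives the time, the measured TCP pose, the force and the opening at its end, in the units of the state.
- env.observe(): the state, without advancing time (a new reading comes with each control period).
- env.snapshot(name): name is "side" or "top"; returns a dict with "img" (480x640x3 uint8, red, green, blue), "mtx" (3x3 intrinsics, pixels), "dist_coeffs" ([k1, k2, p1, p2, k3] as OpenCV has them; the pictures are not rectified), "eye" and "attitude" of the camera in the world. Camera axes: x right, y down, z forward; pixel columns grow to the right and rows downward; lengths in m; the calibration is good to about 2 mm. A picture is of the moment at which its call begins. There is no depth.
- env.finish_job(): hands the job in, once; it reports no verdict.
The state is a dict: "t": time; "q": joint angles; "joint_velocities": joint speeds; "joint_torque": joint torques, N m; "position": TCP position; "ee_rot": TCP orientation; "contact_force": force on the tool from outside, world axes, zero at the start; "ft_torque": the same for the moment, N m; "grip_width": opening from 0.0 (shut) to 1.0 (fully open).
Only numpy, scipy, OpenCV 4.12 (cv2) and the standard library are available. Lean on these libraries where they do the work, as an engineer would, in place of code of your own. Each camera call takes 0.05 s, during which the arm holds its last target. There are 200 camera calls.

TASK

Pick up the green dished carrier by its hoop handle and carry it level to the black recording mat, with the loose clay ball staying inside the white ring of the dish, untouched. Hold it centred about 10 cm above the mat with the red nose pointing at the yellow-banded camera, still for a good second (first shot); then turn it a quarter turn there, above the mat, so the nose points at the blue-banded camera, and finish still holding it there, level and at rest. Do not bump the cameras or the red-and-white pole, and leave the sherds and other things on the table alone.

Things in the scene. Friction and masses are not known exactly. Their poses are not given: they have to be found in the camera images.
- dish: green dished carrier, loose, about 0.25 kg, on the table: round, 160 mm across, rim 24 mm high, a shallow 7 degree conical hollow (lowest point 7 mm up) with a white ring of 30 mm radius. A steel hoop handle, 90 mm high, stands over it in its x-z plane, with an upright white grip block on the middle of its top. Origin: centre of the underside; x points to the red nose on the rim, z up.
- dish_grip (a point): point to grip in the white block on top of the hoop, on its axis, straight above the dish's centre, 115 mm above the dish's underside. The block is 26 mm square, its faces square to the dish's x and y (pinch it across either), and reaches from 87 to 133 mm above the underside; the hoop's bar, 8 mm thick, runs along x below it, its top at 90 mm. Axes as the dish.
- dish_nose (a point): tip of the red nose (22 mm square, 10 mm thick), 100 mm from the dish's centre along its x, 18 mm above its underside
- ball_center (a point): centre of the loose clay ball, 32 mm in diameter, about 40 g, free to roll in the dish; it starts at the dish's centre, and rolls away if the dish is tipped more than about 7 degrees or jerked sideways
- mat: black square recording mat, 240 mm wide, 4 mm thick, with a white cross in the middle; fixed. Origin: centre of its underside; its x points to the yellow-banded camera. Mat and dish lie on different sides of the robot's x axis, either way round.
- cam_yellow: dome camera on a short post, 48 mm wide, 82 mm high, with a bright yellow band; it sees all round and is fixed to the table. Origin: centre of its foot, on the table. It stands 160 mm from the mat's centre, along the mat's +x, on the side away from the robot.
- cam_blue: dome camera on a short post, 48 mm wide, 82 mm high, with a bright blue band; it sees all round and is fixed to the table. Origin: centre of its foot, on the table. It stands 160 mm from the mat's centre, along the mat's +y or its -y; the pole stands across from it, on the other side of the mat.
- pole: red-and-white ranging pole, fixed, 44 mm wide foot, 83 mm high, 160 mm from the mat's centre along its -y or +y, across the mat from the blue-banded camera. Origin: centre of its foot.
- sherd_a: orange pottery sherd, 65 x 45 x 12 mm, lying near the dish; loose bystander. Origin: its underside, middle
- sherd_b: dark brown sherd, 55 x 50 x 12 mm, lying near the dish on the other side; loose bystander. Origin: its underside, middle
- sherd_c: tan sherd, 70 x 40 x 12 mm, on the left side; loose bystander. Origin: its underside, middle
- brush: hand brush, about 200 mm long, lying on the table's left side; loose bystander. Origin: its underside
- cup: small clay cup, 76 mm wide, 75 mm high, on the right side; loose bystander. Origin: its underside, middle
- jar: glass jar, 60 mm wide, 85 mm high, on the left side; loose bystander. Origin: its underside, middle
Not all that is in view belongs to the job. Of the things shaped like the dish, the green one is meant. Several things look just like the cam_yellow: the one meant starts farthest to the robot's right.

How it is judged:
By the outcome, as a careful person would: the job done as asked, in the order asked, and still so for the second after the job is handed in, while the arm keeps its last pose, push and grip.
It also fails if it takes over 58 s, if anything falls off the work surface, if the arm or the gripper's body presses on something with over 40 N, if the wrist force passes 120 N, or if a joint passes its speed limit or range.

## Working session

There is one attempt and no reset: what is moved stays moved. The work goes in short steps, Python scripts to look and compute and a shell command to move; the robot and the scene stay as the last step left them, time stands still between calls to the robot, and variables do not carry over. Pictures are saved under pics/ and viewed, about 8 in all and at most 12, crops included, and the job is handed in when it is done.

```bash
mkdir -p pics
cat > h.py <<'E'
import numpy as np, cv2, json
from scipy.spatial.transform import Rotation as R
from station import env
def snap(name,fn):
    s=env.snapshot(name); cv2.imwrite('pics/'+fn+'.png',s['img'][:,:,::-1])
    json.dump({k:np.array(v).tolist() for k,v in s.items() if k!='img'},open('pics/'+fn+'.json','w'))
def ray(fn,px,z):
    s=json.load(open('pics/'+fn+'.json')); A=np.array(s['attitude'])
    Rm=R.from_quat(A).as_matrix() if A.size==4 else A
    u=cv2.undistortPoints(np.array(px,float).reshape(-1,1,2),np.array(s['mtx']),np.array(s['dist_coeffs']))[:,0]
    d=np.c_[u,np.ones(len(u))]@Rm.T; e=np.array(s['eye'])
    return e+d*((z-e[2])/d[:,2])[:,None]
E
python3 - <<'E'
from h import *
snap('top','t1'); snap('side','s1')
for f in 't1','s1': print(open('pics/'+f+'.json').read())
print(env.observe())
E
```

```text
{"mtx": [[623.8663186136497, 0.0, 317.6979712383832], [0.0, 623.8663186136497, 244.66422940609502], [0.0, 0.0, 1.0]], "dist_coeffs": [-0.05464490818628711, 0.0, 0.0, 0.0, 0.0], "eye": [0.06598270772348758, 0.03966816821407294, 2.0050310965825786], "attitude": [0.7151205370423472, -0.6906573163295477, 0.07334526667807266, -0.07883882772247602]}
{"mtx": [[497.85568401007004, 0.0, 313.7248071721641], [0.0, 497.85568401007004, 239.4403942011707], [0.0, 0.0, 1.0]], "dist_coeffs": [0.047249567935740894, 0.0, 0.0, 0.0, 0.0], "eye": [-0.11153502733084415, 0.8623417511805604, 0.9683170118968877], "attitude": [-0.2812813307925385, 0.8631136204438287, -0.39911054586083594, 0.12894364402556047]}
{'t': 0.1, 'q': array([ 1.10885273,  0.33385443,  0.03985535,  1.46622973, -0.01339672,
        1.34331912, -0.05850112]), 'joint_velocities': array([-7.78272735e-05, -3.17728342e-03, -1.45964297e-03, -2.01519917e-03,
       -1.04168336e-04,  1.86973232e-03, -3.52318006e-04]), 'joint_torque': array([ 4.23825782e-03, -6.60012960e+01,  1.37006275e+00, -4.06471789e+01,
        1.68896728e-02,  9.02147032e-03,  7.70970189e-06]), 'position': array([ 0.23047309, -0.60729458,  0.23047785]), 'ee_rot': array([ 9.83596847e-01,  1.80379171e-01, -1.88421440e-04, -7.49119681e-04]), 'contact_force': array([ 0.49303853, -0.42887339,  0.42256286]), 'ft_torque': array([0.02543708, 0.00850947, 0.02194151]), 'grip_width': 0.9987035193108761}
```

View pics/t1.png

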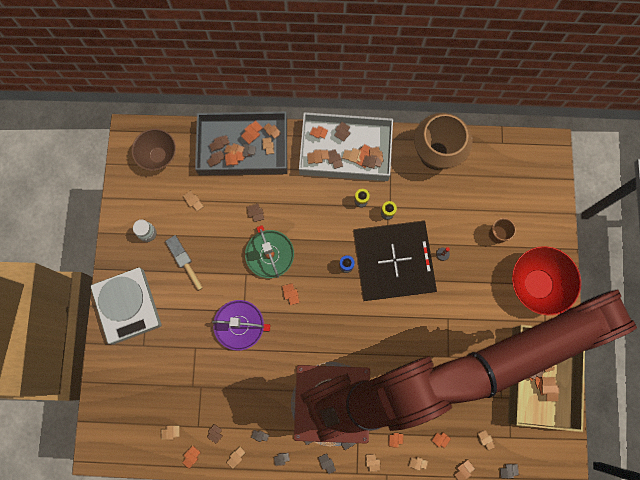

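View pics/s1.png

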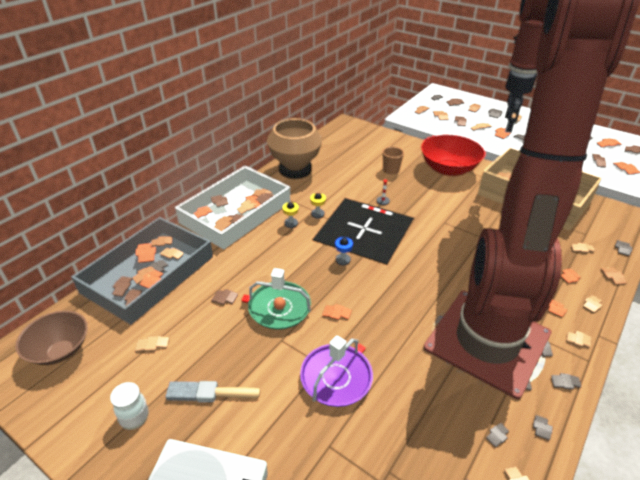

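The top view shows the green dish at about (269,254) with its nose at (261,229). The mat cross is at (395,260), the right-hand yellow camera at (389,209), the blue camera at (347,264) and the pole at (443,254). Next I'll take enlarged crops.

Run:
```python
import cv2
a=cv2.imread('pics/t1.png')[180:310,235:460]; cv2.imwrite('pics/t1c.png',cv2.resize(a,None,fx=3.5,fy=3.5,interpolation=cv2.INTER_CUBIC))
b=cv2.imread('pics/s1.png')[180:340,205:420]; cv2.imwrite('pics/s1c.png',cv2.resize(b,None,fx=3.5,fy=3.5,interpolation=cv2.INTER_CUBIC))
```

```text
(no output)
```

View pics/t1c.png

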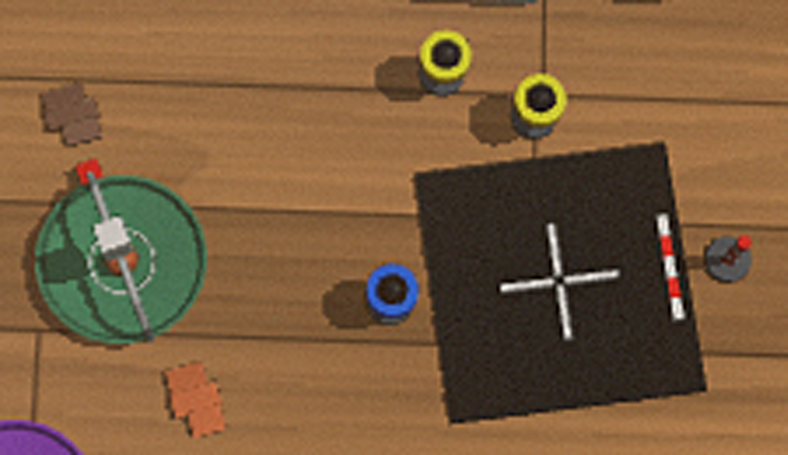

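View pics/s1c.png

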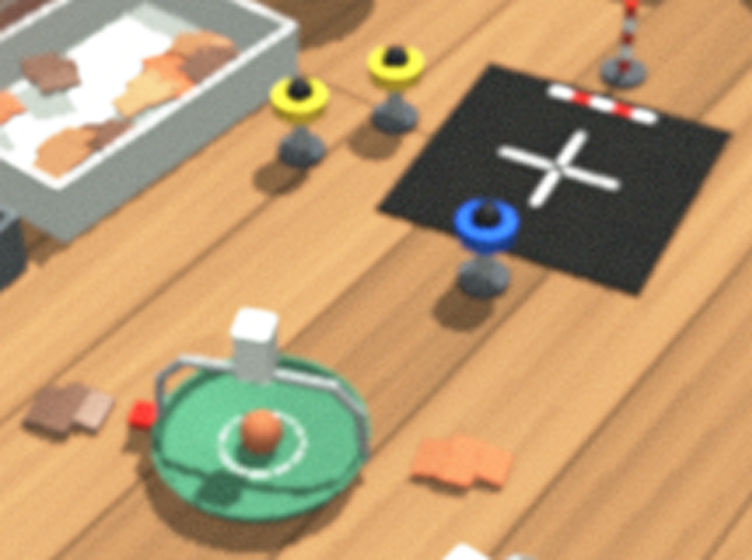

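Run:
```python
from h import *
T=lambda x,y,z:print('T',(x,y),ray('t1',[[x/3.5+235,y/3.5+180]],z).round(4)[0])
S=lambda x,y,z:print('S',(x,y),ray('s1',[[x/3.5+205,y/3.5+180]],z).round(4)[0])
print('block');T(110,230,.133);S(256,325,.133)
print('ring');T(121,259,.0107);S(262,442,.0107);print('rim');T(120,260,.024)
print('nose');T(89,171,.023);S(144,414,.02)
print('mat');T(560,281,.004);S(559,169,.004)
for c in [(415,173),(664,143),(706,390),(450,423)]:T(*c,.004)
print('yel');T(540,99,.065);S(396,67,.065)
print('yelfoot');S(395,115,.01)
print('blue');T(392,291,.065);S(487,224,.065);print('pole');T(728,258,.01);T(744,242,.083)
o=env.observe();print(o['position'],R.from_quat(o['ee_rot']).as_matrix().round(3))
```

```text
block
T (110, 230) [0.467  0.2189 0.133 ]
S (256, 325) [0.4608 0.2183 0.133 ]
ring
T (121, 259) [0.4659 0.2189 0.0107]
S (262, 442) [0.4636 0.2163 0.0107]
rim
T (120, 260) [0.4623 0.2186 0.024 ]
nose
T (89, 171) [0.5463 0.2521 0.023 ]
S (144, 414) [0.5455 0.2523 0.02  ]
mat
T (560, 281) [ 0.4604 -0.1911  0.004 ]
S (559, 169) [ 0.4584 -0.1898  0.004 ]
T (415, 173) [ 0.5595 -0.0534  0.004 ]
T (664, 143) [ 0.5969 -0.2886  0.004 ]
T (706, 390) [ 0.3624 -0.3272  0.004 ]
T (450, 423) [ 0.3238 -0.0911  0.004 ]
yel
T (540, 99) [ 0.6186 -0.1642  0.065 ]
S (396, 67) [ 0.6137 -0.1602  0.065 ]
yelfoot
S (395, 115) [ 0.6154 -0.1618  0.01  ]
blue
T (392, 291) [ 0.434  -0.0323  0.065 ]
S (487, 224) [ 0.4321 -0.0307  0.065 ]
pole
T (728, 258) [ 0.4865 -0.3473  0.01  ]
T (744, 242) [ 0.4863 -0.3477  0.083 ]
[ 0.23047309 -0.60729458  0.23047785] [[ 0.935  0.355 -0.001]
 [ 0.355 -0.935  0.001]
 [-0.    -0.002 -1.   ]]
```

```bash
python3 -m pendant '[[0,[0.23,0.307,0.02],[0,0,0]],[0,[0.23,0.307,0.02],[0,0,0]],[0,[0.23,0.307,0.02],[0,0,0]],[0,[0.23,0.307,0.02],[0,0,0]],[0,[0.23,0.307,0.02],[0,0,0]],[0,[0.23,0.307,0.02],[0,0,0]],[0,[0.23,0.307,0.02],[0,0,0]],[0,[0.23,0.307,0.02],[0,0,0]],[0,[0.23,0.407,0.02],[0,0,0]],[0,[0.23,0.407,0.02],[0,0,0]]]' 60
python3 -c "
from h import *
o=env.observe();print(o['q'].round(2))"
```

```text
t: 1.1
position: [0.4606, -0.1985, 0.2499]
ee_rot: [0.984, 0.18, -0.001, -0.001]
contact_force: [1.8, -0.0, 0.1]
grip_width: 1.003
[ 0.6   0.04 -0.29  1.78  0.01  1.33 -0.9 ]
```

```bash
python3 -m pendant '[[0,[0.003,0.417,0],[0,0,1.7]],[0,[0.003,0.417,0],[0,0,1.7]],[0,[0.003,0.417,0],[0,0,1.7]],[0,[0.003,0.417,0],[0,0,1.7]],[0,[0.003,0.417,0],[0,0,1.7]],[0,[0.003,0.417,0],[0,0,1.7]],[0,[0.003,0.417,0],[0,0,1.7]],[0,[0.003,0.417,0],[0,0,1.7]],[0,[0.003,0.417,0],[0,0,1.7]],[0,[0.003,0.417,0],[0,0,1.7]]]'
python3 - <<'E'
from h import *
o=env.observe();print(o['q'].round(2),o['position'],R.from_quat(o['ee_rot']).as_matrix().round(3))
snap('side','s2')
b=cv2.imread('pics/s2.png')[160:345,170:400]; cv2.imwrite('pics/s2c.png',cv2.resize(b,None,fx=3.2,fy=3.2,interpolation=cv2.INTER_CUBIC))
E
```

```text
t: 2.1
position: [0.4624, 0.222, 0.2496]
ee_rot: [0.98, 0.198, -0.001, -0.002]
contact_force: [0.2, -0.6, -0.4]
grip_width: 1.003
[ 0.16  0.1  -0.73  1.73  0.06  1.33 -1.75] [0.46235218 0.22201358 0.24963613] [[ 0.922  0.388 -0.002]
 [ 0.388 -0.922  0.003]
 [-0.001 -0.004 -1.   ]]
```

View pics/s2c.png

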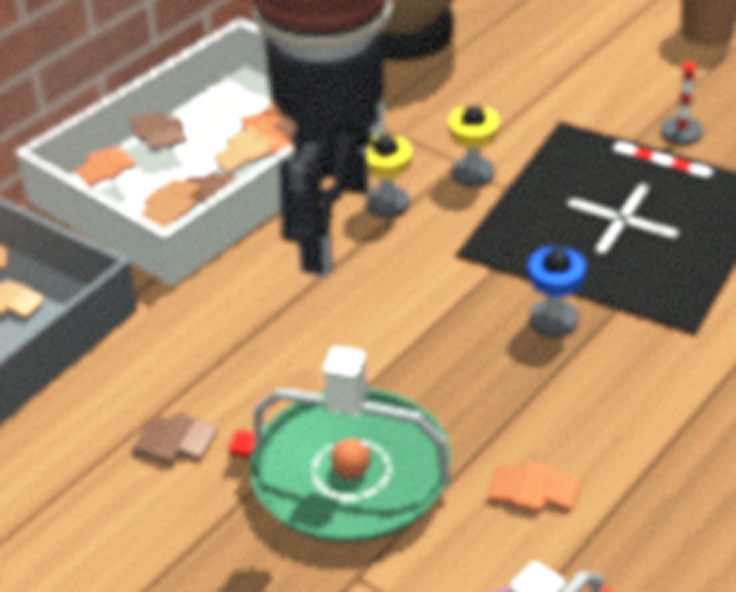

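The gripper is above the block, whose top is at crop (345,352), and the jaws open across the hoop. Descending.

```bash
python3 -m pendant '[[0,[0.002,-0.004,-0.02],[0,0,0]],[0,[0.002,-0.004,-0.045],[0,0,0]],[0,[0.002,-0.004,-0.07],[0,0,0]],[0,[0.002,-0.004,-0.09],[0,0,0]],[0,[0.002,-0.004,-0.11],[0,0,0]],[0,[0.002,-0.004,-0.125],[0,0,0]],[0,[0.002,-0.004,-0.138],[0,0,0]],[0,[0.002,-0.004,-0.148],[0,0,0]],[0,[0.002,-0.004,-0.153],[0,0,0]],[0,[0.002,-0.004,-0.153],[0,0,0]]]'
python3 - <<'E'
from h import *
snap('side','s3');snap('top','t3')
b=cv2.imread('pics/s3.png')[230:340,220:340]; a=cv2.imread('pics/t3.png')[200:300,215:325]
f=lambda i:cv2.resize(i,(390,390),interpolation=cv2.INTER_CUBIC)
cv2.imwrite('pics/c3.png',cv2.hconcat([f(b),f(a)]))
E
```

```text
t: 3.15
position: [0.4648, 0.2155, 0.0961]
ee_rot: [0.981, 0.196, -0.001, -0.001]
contact_force: [0.2, -1.2, -0.4]
grip_width: 0.999
```

View pics/c3.png

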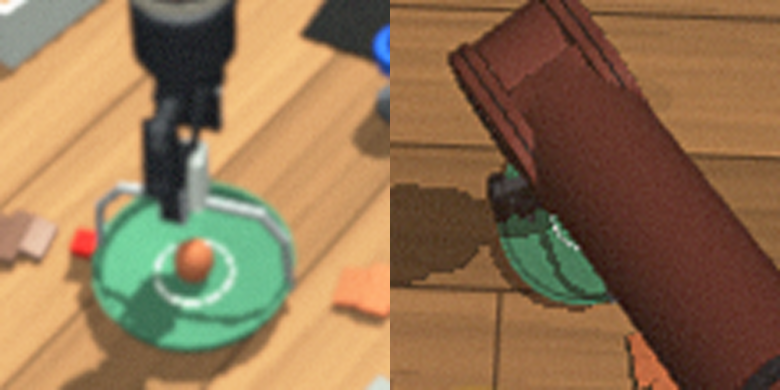

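The near finger stands beside the block, straddling the hoop bar, and the ball is centred in the ring. I'll correct y by 2 mm and close slowly.

```bash
python3 -m pendant '[[40,[0,0.002,0],[0,0,0]],[80,[0,0.002,0],[0,0,0]],[110,[0,0.002,0],[0,0,0]],[130,[0,0.002,0],[0,0,0]],[142,[0,0.002,0],[0,0,0]],[148,[0,0.002,0],[0,0,0]],[152,[0,0.002,0],[0,0,0]],[156,[0,0.002,0],[0,0,0]],[158,[0,0.002,0],[0,0,0]],[160,[0,0.002,0],[0,0,0]]]' 40
python3 -m pendant '[[163,[0,0,0],[0,0,0]],[166,[0,0,0],[0,0,0]],[169,[0,0,0],[0,0,0]],[172,[0,0,0],[0,0,0]],[175,[0,0,0],[0,0,0]],[178,[0,0,0],[0,0,0]],[181,[0,0,0],[0,0,0]],[184,[0,0,0],[0,0,0]],[188,[0,0,0],[0,0,0]],[192,[0,0,0],[0,0,0]]]' 40
```

```text
t: 4.25
position: [0.4652, 0.2178, 0.097]
ee_rot: [0.981, 0.196, -0.001, -0.001]
contact_force: [-1.3, -0.7, 0.2]
grip_width: 0.376
t: 5.25
position: [0.4652, 0.218, 0.097]
ee_rot: [0.981, 0.196, -0.001, -0.001]
contact_force: [-1.0, 0.9, 3.0]
grip_width: 0.303
```

```bash
python3 -m pendant '[[210,[0,0,0],[0,0,0]],[255,[0,0,0],[0,0,0]],[255,[0,0,0],[0,0,0]],[255,[0,0,0.001],[0,0,0]],[255,[0,0,0.003],[0,0,0]],[255,[0,0,0.006],[0,0,0]],[255,[0,0,0.01],[0,0,0]],[255,[0,0,0.014],[0,0,0]],[255,[0,0,0.017],[0,0,0]],[255,[0,0,0.018],[0,0,0]]]' 70
python3 - <<'E'
from h import *
o=env.observe();print(R.from_quat(o['ee_rot']).as_matrix().round(3)[:,:])
snap('side','s4')
b=cv2.imread('pics/s4.png')[220:350,210:350]
cv2.imwrite('pics/s4c.png',cv2.resize(b,None,fx=4,fy=4,interpolation=cv2.INTER_CUBIC))
E
```

```text
t: 6.25
position: [0.4655, 0.218, 0.1156]
ee_rot: [0.981, 0.196, -0.0, -0.001]
contact_force: [-0.3, -0.0, -3.4]
grip_width: 0.296
[[ 0.923  0.385 -0.001]
 [ 0.385 -0.923  0.003]
 [-0.    -0.003 -1.   ]]
```

View pics/s4c.png

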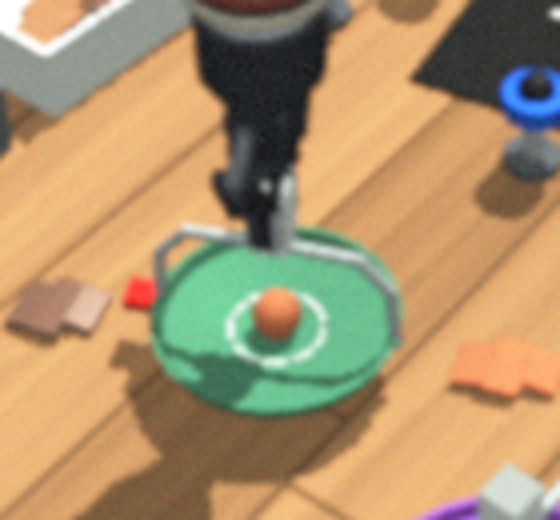

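The dish hangs level, with the ball centred in the ring. I'll lift it gently in two smooth calls.

```bash
python3 -m pendant '[[255,[0,0,0.001],[0,0,0]],[255,[0,0,0.004],[0,0,0]],[255,[0,0,0.01],[0,0,0]],[255,[0,0,0.019],[0,0,0]],[255,[0,0,0.03],[0,0,0]],[255,[0,0,0.041],[0,0,0]],[255,[0,0,0.05],[0,0,0]],[255,[0,0,0.056],[0,0,0]],[255,[0,0,0.059],[0,0,0]],[255,[0,0,0.06],[0,0,0]]]' 70
python3 -m pendant '[[255,[0,0,0.001],[0,0,0]],[255,[0,0,0.004],[0,0,0]],[255,[0,0,0.01],[0,0,0]],[255,[0,0,0.019],[0,0,0]],[255,[0,0,0.03],[0,0,0]],[255,[0,0,0.041],[0,0,0]],[255,[0,0,0.05],[0,0,0]],[255,[0,0,0.056],[0,0,0]],[255,[0,0,0.059],[0,0,0]],[255,[0,0,0.06],[0,0,0]]]' 70
python3 -m pendant '[[255,[0,-0.0005,0],[0,0,0]],[255,[0,-0.003,0],[0,0,0]],[255,[0,-0.008,0],[0,0,0]],[255,[0,-0.016,0],[0,0,0]],[255,[0,-0.025,0],[0,0,0]],[255,[0,-0.034,0],[0,0,0]],[255,[0,-0.042,0],[0,0,0]],[255,[0,-0.047,0],[0,0,0]],[255,[0,-0.0495,0],[0,0,0]],[255,[0,-0.05,0],[0,0,0]]]' 70
python3 - <<'E'
from h import *
snap('side','s5')
b=cv2.imread('pics/s5.png')[120:320,210:420]
cv2.imwrite('pics/s5c.png',cv2.resize(b,None,fx=2.8,fy=2.8,interpolation=cv2.INTER_CUBIC))
E
```

```text
t: 7.3
position: [0.4655, 0.218, 0.1758]
ee_rot: [0.981, 0.196, -0.0, -0.001]
contact_force: [-0.6, -0.3, -3.6]
grip_width: 0.292
t: 8.3
position: [0.4656, 0.218, 0.236]
ee_rot: [0.981, 0.196, -0.0, -0.001]
contact_force: [0.0, -0.6, -3.1]
grip_width: 0.3
t: 9.3
position: [0.4656, 0.1678, 0.236]
ee_rot: [0.981, 0.196, -0.0, -0.001]
contact_force: [1.2, -0.3, -3.8]
grip_width: 0.298
```

View pics/s5c.png

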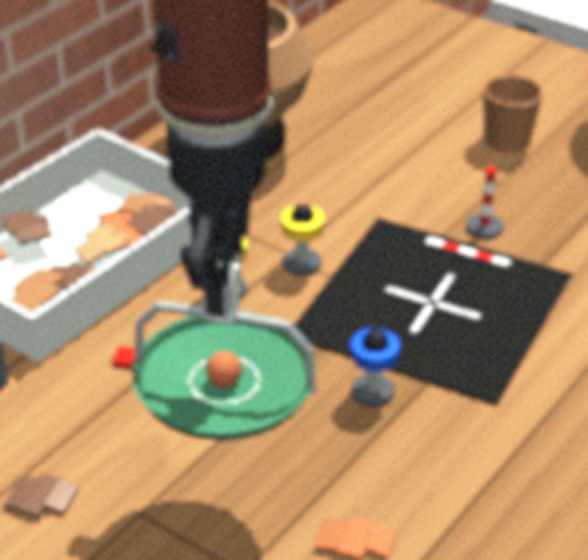

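The ball is still centred at crop (223,370). I'll carry on across with small turns, keeping the same profile.

```bash
for i in 1 2 3; do python3 -m pendant '[[255,[0,-0.0005,0],[0,0,0]],[255,[0,-0.0035,0],[0,0,-0.2]],[255,[0,-0.01,0],[0,0,-0.6]],[255,[0,-0.019,0],[0,0,-1.2]],[255,[0,-0.03,0],[0,0,-2]],[255,[0,-0.041,0],[0,0,-2.8]],[255,[0,-0.05,0],[0,0,-3.4]],[255,[0,-0.0565,0],[0,0,-3.8]],[255,[-0.001,-0.0595,0],[0,0,-4]],[255,[-0.001,-0.06,0],[0,0,-4]]]' 70; done
python3 - <<'E'
from h import *
o=env.observe();print(R.from_quat(o['ee_rot']).as_matrix().round(4),o['q'].round(2))
snap('side','s6')
E
```

```text
t: 10.35
position: [0.4645, 0.1077, 0.2361]
ee_rot: [0.987, 0.162, 0.0, -0.001]
contact_force: [-0.2, 0.8, -3.5]
grip_width: 0.296
t: 11.35
position: [0.4633, 0.0474, 0.236]
ee_rot: [0.992, 0.127, -0.0, -0.001]
contact_force: [-0.3, 0.2, -3.3]
grip_width: 0.294
t: 12.35
position: [0.4622, -0.0129, 0.236]
ee_rot: [0.996, 0.092, -0.0, -0.001]
contact_force: [0.0, 0.3, -2.7]
grip_width: 0.296
[[ 9.831e-01  1.831e-01 -3.000e-04]
 [ 1.831e-01 -9.831e-01  2.700e-03]
 [ 2.000e-04 -2.700e-03 -1.000e+00]] [ 0.44 -0.03 -0.49  1.87 -0.02  1.3  -1.43]
```

View pics/s6.png

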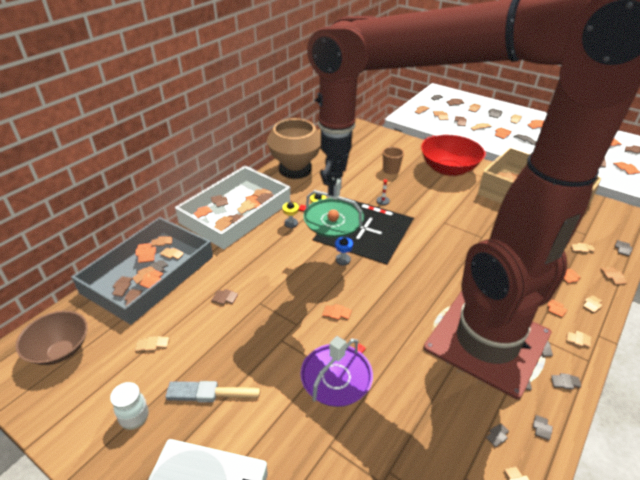

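The ball is still in the ring at (333,216), and the dish is passing above the blue camera. Three more steps will bring it over the mat, then I'll lower it.

```bash
for i in 1 2 3; do python3 -m pendant '[[255,[0,-0.0005,0],[0,0,0]],[255,[0,-0.0035,0],[0,0,0]],[255,[0,-0.01,0],[0,0,0]],[255,[0,-0.019,0],[0,0,-0.1]],[255,[0,-0.03,0],[0,0,-0.2]],[255,[0,-0.041,0],[0,0,-0.2]],[255,[0,-0.05,0],[0,0,-0.3]],[255,[0,-0.0555,0],[0,0,-0.3]],[255,[-0.0005,-0.0585,0],[0,0,-0.4]],[255,[-0.0005,-0.059,0],[0,0,-0.4]]]' 70; done
python3 -m pendant '[[255,[0,0,-0.0005],[0,0,0]],[255,[0,0,-0.002],[0,0,0]],[255,[0,0,-0.006],[0,0,0]],[255,[0,0,-0.011],[0,0,0]],[255,[0,0,-0.0175],[0,0,0]],[255,[0,0,-0.024],[0,0,0]],[255,[0,0,-0.029],[0,0,0]],[255,[0,0,-0.033],[0,0,0]],[255,[0,0,-0.0345],[0,0,0]],[255,[0,0,-0.035],[0,0,0]]]' 70
python3 - <<'E'
from h import *
o=env.observe();print(R.from_quat(o['ee_rot']).as_euler('xyz',degrees=True).round(2),o['q'].round(2))
snap('side','s7');snap('top','t7')
b=cv2.imread('pics/s7.png')[160:280,290:440]; a=cv2.imread('pics/t7.png')[190:310,325:475]
f=lambda i:cv2.resize(i,(395,316),interpolation=cv2.INTER_CUBIC)
b=cv2.resize(b,None,fx=4.4,fy=4.4,interpolation=cv2.INTER_CUBIC)
cv2.imwrite('pics/s7c.png',b)
E
```

```text
t: 13.4
position: [0.4618, -0.0718, 0.236]
ee_rot: [0.996, 0.089, 0.0, -0.001]
contact_force: [-0.6, -0.5, -2.7]
grip_width: 0.298
t: 14.4
position: [0.4612, -0.1311, 0.236]
ee_rot: [0.996, 0.085, -0.0, -0.001]
contact_force: [1.2, -0.2, -2.6]
grip_width: 0.296
t: 15.4
position: [0.4606, -0.1903, 0.2359]
ee_rot: [0.997, 0.081, -0.0, -0.002]
contact_force: [0.6, -0.2, -3.3]
grip_width: 0.296
t: 16.4
position: [0.4606, -0.1903, 0.2008]
ee_rot: [0.997, 0.081, -0.0, -0.002]
contact_force: [0.1, -0.3, -2.9]
grip_width: 0.291
[-179.81    0.      9.31] [ 0.61  0.06 -0.31  1.85  0.02  1.23 -1.12]
```

View pics/s7c.png

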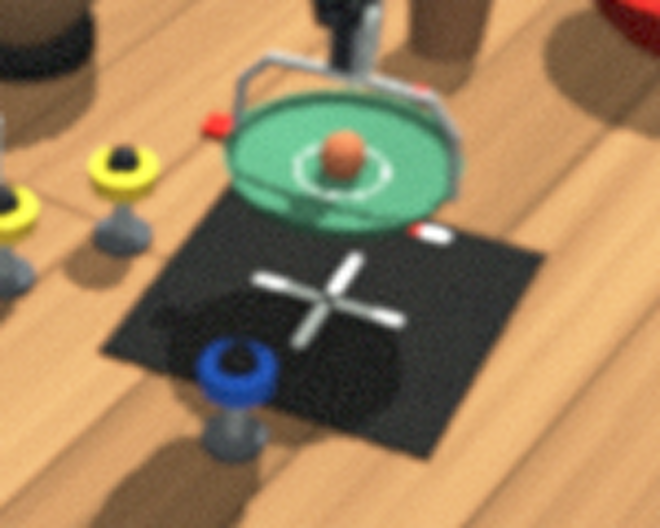

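The dish is over the mat with the ball in the ring. Its ring centre is at crop (343,170) and the nose at (215,126), so I'll check both numerically while holding still.

```bash
python3 - <<'E'
from h import *
S=lambda x,y,z:ray('s7',[[x/4.4+290,y/4.4+160]],z)[0]
r=S(343,170,.1147);n=S(215,126,.124);m=S(329,299,.004);d=n-r
print(r,n,m,np.degrees(np.arctan2(d[1],d[0])))
E
for i in 1 2; do python3 -m pendant '[[255,[0,0,0],[0,0,0]],[255,[0,0,0],[0,0,0]],[255,[0,0,0],[0,0,0]],[255,[0,0,0],[0,0,0]],[255,[0,0,0],[0,0,0]],[255,[0,0,0],[0,0,0]],[255,[0,0,0],[0,0,0]],[255,[0,0,0],[0,0,0]],[255,[0,0,0],[0,0,0]],[255,[0,0,0],[0,0,0]]]' 70; done
```

```text
[ 0.45761889 -0.19200262  0.1147    ] [ 0.54764195 -0.173006    0.124     ] [ 0.45914586 -0.19127455  0.004     ] 11.915714019947245
t: 17.5
position: [0.4607, -0.1903, 0.2011]
ee_rot: [0.997, 0.081, 0.0, -0.001]
contact_force: [-0.2, -0.3, -2.9]
grip_width: 0.296
t: 18.5
position: [0.4607, -0.1904, 0.201]
ee_rot: [0.997, 0.081, 0.0, -0.001]
contact_force: [-0.9, -0.3, -3.6]
grip_width: 0.292
```

The dish is centred within 2 mm, the nose points at the yellow camera, and it has held still for 2 s. Now the quarter turn in six 15° steps.

```bash
for i in 1 2 3 4 5 6; do python3 -m pendant '[[255,[0,0,0],[0,0,0.1]],[255,[0,0,0],[0,0,0.9]],[255,[0,0,0],[0,0,2.4]],[255,[0,0,0],[0,0,4.8]],[255,[0,0,0],[0,0,7.5]],[255,[0,0,0],[0,0,10.2]],[255,[0,0,0],[0,0,12.6]],[255,[0,0,0],[0,0,14.1]],[255,[0,0,0],[0,0,14.9]],[255,[0,0,0],[0,0,15]]]' 70; done
python3 - <<'E'
from h import *
o=env.observe();print(R.from_quat(o['ee_rot']).as_euler('xyz',degrees=True).round(2),o['q'].round(2),o['position'])
snap('side','s8')
b=cv2.imread('pics/s8.png')[160:280,290:440]
cv2.imwrite('pics/s8c.png',cv2.resize(b,None,fx=4.4,fy=4.4,interpolation=cv2.INTER_CUBIC))
E
```

```text
t: 19.5
position: [0.4607, -0.1904, 0.201]
ee_rot: [0.978, 0.211, -0.0, -0.001]
contact_force: [0.2, 0.6, -3.4]
grip_width: 0.3
t: 20.5
position: [0.4607, -0.1904, 0.201]
ee_rot: [0.942, 0.337, -0.0, -0.002]
contact_force: [0.6, -0.7, -2.8]
grip_width: 0.297
t: 21.5
position: [0.4607, -0.1904, 0.2011]
ee_rot: [0.89, 0.457, -0.001, -0.001]
contact_force: [-0.2, 0.7, -2.9]
grip_width: 0.299
t: 22.5
position: [0.4607, -0.1904, 0.2011]
ee_rot: [0.822, 0.569, -0.001, -0.001]
contact_force: [-0.1, 0.2, -3.8]
grip_width: 0.298
t: 23.5
position: [0.4607, -0.1904, 0.201]
ee_rot: [0.741, 0.672, -0.001, -0.001]
contact_force: [0.2, -0.2, -3.1]
grip_width: 0.299
t: 24.5
position: [0.4607, -0.1904, 0.201]
ee_rot: [0.647, 0.763, -0.001, -0.001]
contact_force: [0.1, -0.5, -2.9]
grip_width: 0.292
[-1.7983e+02 -2.0000e-02  9.9410e+01] [ 0.66  0.07 -0.37  1.85  0.03  1.23  0.44] [ 0.46068945 -0.19038232  0.20103158]
```

View pics/s8c.png

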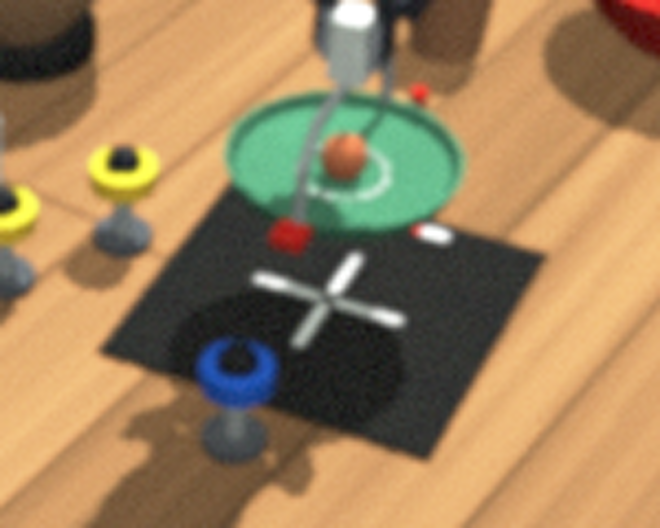

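The nose at crop (290,236) now points at the blue camera, and the ball is still in the ring. I'll hold for a second, then hand in.

```bash
python3 -m pendant '[[255,[0,0,0],[0,0,0]],[255,[0,0,0],[0,0,0]],[255,[0,0,0],[0,0,0]],[255,[0,0,0],[0,0,0]],[255,[0,0,0],[0,0,0]],[255,[0,0,0],[0,0,0]],[255,[0,0,0],[0,0,0]],[255,[0,0,0],[0,0,0]],[255,[0,0,0],[0,0,0]],[255,[0,0,0],[0,0,0]]]' 70
python3 - <<'E'
from h import *
S=lambda x,y,z:ray('s8',[[x/4.4+290,y/4.4+160]],z)[0]
d=S(290,236,.122)-S(343,170,.1147);print(np.degrees(np.arctan2(d[1],d[0])),abs(env.observe()['joint_velocities']).max())
env.finish_job()
E
```

```text
t: 25.55
position: [0.4607, -0.1904, 0.2011]
ee_rot: [0.647, 0.763, -0.001, -0.001]
contact_force: [0.0, -0.8, -3.4]
grip_width: 0.297
99.46388822493633 0.004870354767146516
the job is handed in; nothing more can be done
```

I gripped the green carrier by its white block and carried it level over the mat. I held it there for about 2 s with the nose at the yellow-banded camera, then turned it 90° so the nose pointed at the blue-banded one. I handed it in at 25.6 s, still holding it there.

Last checks:
- **Position:** at the first shot the dish was within about 2 mm of the mat's centre in the picture. The gripper has stayed within a millimetre of there since. The underside is about 10 cm above the mat, reckoned from the gripper height.
- **Level and still:** the tool tilt is 0.2° and the arm is at rest.
- **Ball:** it was inside the white ring in every picture I viewed of the carry and the turn. The last one was before the final 1 s hold.
- **Direction:** the blue shot measured 99.5° in the picture, against 99.4° at the tool. The yellow shot disagreed slightly: 11.9° in the picture against 9.3° at the tool, which I took as pixel-reading error.
- **Contact:** the wrist force readings never went above about 4 N, the dish's own weight, and I saw nothing bumped.

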